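Pack the travel painting kit into its fitted tray

TASK

Pack the travel painting kit into the fitted tray: put the short stubby paint tube, the clear jar with the red lid, the longer, narrower eraser and the small ink bottle each down in the recess cut to its shape, resting flat on the recess's floor. Keep the jar and the ink bottle upright all the way, and leave the long paint tube and the shorter, broader eraser where they lie, as they do not belong to the kit.

Things in the scene. Friction and masses are not known exactly. Their poses are not given: they have to be found in the camera images.
- well_tube: One of four wooden inserts (128 x 86 mm) in changing order in a dark wooden tray on the right. Recess in its middle, 5 mm deep: a wide oblong, 116 mm along x by 64 mm, for the short paint tube. Origin: centre of the insert's underside (recess centre), 4 mm over the table; x along the 128 mm, z up. Recess floor 2 mm and insert top 7 mm above the origin. Fixed. Tray lip: 12 mm over the table.
- well_jar: One of four wooden inserts (128 x 86 mm) in changing order in a dark wooden tray on the right. Recess in its middle, 5 mm deep: the larger round hole, 77 mm diameter, for the jar. Origin: centre of the insert's underside (recess centre), 4 mm over the table; x along the 128 mm, z up. Recess floor 2 mm and insert top 7 mm above the origin. Fixed. Tray lip: 12 mm over the table.
- well_eraser: One of four wooden inserts (128 x 86 mm) in changing order in a dark wooden tray on the right. Recess in its middle, 5 mm deep: a small oblong, 66 mm along x by 38 mm, for the eraser. Origin: centre of the insert's underside (recess centre), 4 mm over the table; x along the 128 mm, z up. Recess floor 2 mm and insert top 7 mm above the origin. Fixed. Tray lip: 12 mm over the table.
- well_bottle: One of four wooden inserts (128 x 86 mm) in changing order in a dark wooden tray on the right. Recess in its middle, 5 mm deep: the smaller round hole, 51 mm diameter, for the ink bottle. Origin: centre of the insert's underside (recess centre), 4 mm over the table; x along the 128 mm, z up. Recess floor 2 mm and insert top 7 mm above the origin. Fixed. Tray lip: 12 mm over the table.
- short_tube: Short stubby half-used paint tube with a broad dark cap, lying flat; 102 mm long along its y (cap at -y), 50 mm wide along x, 34 mm high at the cap end. Grip it across x at about y = -10 mm, fingertips 15 to 20 mm above its underside. Origin: centre of its footprint on the underside, z up.
- jar: Clear jar with a red screw lid, standing; 62 mm diameter, 86 mm high with the lid (lid 57 mm wide, above 75 mm), 0.25 kg; grip the body 35 to 55 mm above its underside. Origin: centre of its footprint on the underside, z up.
- eraser: The longer, narrower of two eraser blocks, worn and pale, lying flat; 52 mm along its y, 22 mm along x, 13 mm high; grip across x with the fingertips about 6 mm above its underside, so that they clear the recess's rim at set-down. Origin: centre of its footprint on the underside, z up.
- ink_bottle: Small round ink bottle standing, 35 mm diameter, 81 mm high with its cap (cap 28 mm wide above 53 mm); grip the body 30 to 45 mm above its underside. Origin: centre of its footprint on the underside, z up.
- long_tube: Look-alike that does not belong: long slim paint tube with a small cap lying on the bare table top, 160 mm long along its y, 51 mm wide, 34 mm high. Origin: centre of its footprint on the underside, z up.
- broad_eraser: Look-alike that does not belong: a shorter and broader red-brown eraser block, 45 mm along its y, 28 mm along x, 12 mm high. Origin: centre of its footprint on the underside, z up.
Not all that is in view belongs to the job. Leave any purple look-alike of the jar alone.

How it is judged:
By the outcome, as a careful person would: the job done as asked, in the order asked, and still so for the second after the job is handed in, with the robot touching nothing.
It also fails if it takes over 128 s, if anything falls off the work surface, if the arm or the gripper's body presses on something with over 40 N, if the wrist force passes 120 N, or if a joint passes its speed limit or range.

ROBOT

A 7-joint arm with a two-finger parallel gripper is mounted at the origin on a cart in front of the work surface, level with it; the furniture and walls round the work are solid. World frame = base frame: x ahead of the robot, y to its left, z up, the work surface at z = 0. Lengths are in m, angles in degrees, forces in N, time in s.
With the tool pointing down it reaches from about 0.4 to 0.85 m from the base axis. Payload 6.9 kg.
Tool frame: the origin (TCP) lies at the very end of the fingers, on their centre line; the grasp point (between the pads) lies arm.grip_depth behind it (arm.grip_depth is the distance from the TCP to the grasp point, in m); z points along the fingers, y is the line along which they close (so a half turn about z gives the same grasp; the last joint's range is limited). The gripper opens to 85 mm and grips with 20 to 120 N. Pads are 22 mm wide; open, the fingers measure 114 mm over their backs; the gripper's body (76 mm by 85 mm) begins 54 mm behind the grasp point. The pads swing forward as they close: fully open they stand 13 mm farther back than shut.
Start: joints at [-69.528, 29.078, -13.613, 85.955, 7.202, 65.827, -8.869], TCP at [0.156, 0.605, 0.231] pointing down, gripper open.
Joint ranges: [-176.47, 176.47], [-13.61, 117.27], [-81.72, 77.17], [0.22, 143.17], [-87.28, 267.28], [10, 112.55], [-165.47, 165.47]. Speed limits (degrees/s): [136.94, 136.94, 180, 180, 180, 180, 180].

INTERFACE

Orientations are given as a 3x3 rotation matrix whose columns are the frame's x, y, z axes.
In Python, from workcell import arm gives the robot as it stands. The module is installed in compiled form; this text tells all that it offers.
- The arm moves only by the tool send_rows, never from a script. Its argument "deltas" is a list that holds one entry, the list of rows, each a list of 4 numbers: the shift along the tool's x, y, z in mm, then the turn about the tool's z in degrees. In form: [[[dx, dy, dz, roll], ...]]. A call has exactly 5 rows; each row shifts and turns the commanded pose from where the row before left it, along the tool's axes as they then stand; what a row does not reach is not made up. A row lasts 1/12 s, in which the tool goes at most 41.7 mm and 7.16 degrees, less where a joint would pass 70% of its speed; a pose out of reach is approached as far as the arm can. A call is refused whole if a number of a shift passes 41.7 or a number of a turn 7.16, either way. A call with a gripper value outside its range is refused whole. "hand" is the gripper's target within -1 to 1 (fully open at 1, half-way at 0, shut at -1), set as the call begins (left out, the last holds). The fingers move at their own pace and stop on an object; "squeeze" is the grip in N (left out, the last holds). Time passes only in rows, so rows that do not move let the fingers close, or fill a call up. It gives the time, the measured TCP pose, the force, the opening and the grip force at its end, in the units of the state.
- arm.sense(): the state, without advancing time (a new reading comes with each control period).
- arm.read_camera(name): name is "side" or "top"; returns the picture (480x640x3 uint8, blue, green, red); there is no depth.
- arm.calibration(name): a dict with "K" (3x3 intrinsics, pixels), "rvec" (rotation vector, rad) and "tvec" (3), from world to camera coordinates, as OpenCV has them. Camera axes: x right, y down, z forward; pixel columns grow to the right and rows downward; lengths in m; the calibration is good to about 2 mm. A picture is of the moment at which its call begins. calibration takes no time and is no camera call.
- arm.sign_off(): hands the job in; it is judged then, once.
The state is a dict: "time_s": time; "q": joint angles; "dq": joint speeds; "joint_torque": joint torques, N m; "tool_pos": TCP position; "tcp_rot": TCP orientation; "contact_force": force on the tool from outside, world axes, zero at the start; "torque": the same for the moment, N m; "gripper_width": opening from 0.0 (shut) to 1.0 (fully open); "grasp_force": force on a finger pad.
Only numpy, scipy, OpenCV 4.12 (cv2) and the standard library are available. Lean on these libraries where they do the work, as an engineer would, in place of code of your own. Each camera call takes 0.05 s, during which the arm holds its last target. There are 200 camera calls.

## Working session

There is one attempt and no reset: what is moved stays moved. The work goes in short steps, Python scripts to look and compute and a tool call to move; the robot and the scene stay as the last step left them, time stands still between calls to the robot, and variables do not carry over. Pictures are saved under pics/ and viewed, at most 14 in all, crops included, and the job is handed in when it is done.

Besides the shell and the picture viewer there is one more tool, called after ">>>" by a JSON object that holds its "fn" and its "kwargs". send_rows: Moves the arm, as the interface text tells. Its arguments: {"type":"object","properties":{"deltas":{"type":"array"},"hand":{"type":"number"},"squeeze":{"type":"number"}},"required":["deltas"]}

```bash
mkdir -p pics; cat > h.py <<'E'
import numpy as np, cv2
from workcell import arm
def cam(n):
    c=arm.calibration(n); R=cv2.Rodrigues(np.array(c["rvec"],float))[0]; return np.array(c["K"],float),R,np.array(c["tvec"],float).ravel()
def ray(n,u,v,z):
    K,R,t=cam(n); d=R.T@np.linalg.inv(K)@np.array([u,v,1.]); o=-R.T@t
    return o+d*(z-o[2])/d[2]
def proj(n,p):
    K,R,t=cam(n); q=K@(R@np.array(p,float)+t); return q[:2]/q[2]
E
python3 - <<'E'
from h import *
for n in("top","side"):
    cv2.imwrite(f"pics/{n}0.png",arm.read_camera(n)); K,R,t=cam(n); print(n,K[0,0],(-R.T@t).round(3),R[2].round(3))
s=arm.sense(); print(arm.grip_depth,s)
E
```

```text
top 463.8831461664653 [0.22  0.142 1.613] [ 0.161  0.    -0.987]
side 544.0066708412693 [-0.171  1.391  0.644] [ 0.423 -0.813 -0.4  ]
0.0187 {'time_s': 0.1, 'q': array([-69.52833972,  29.11854984, -13.60980869,  86.00162453,
         7.20367716,  65.82547838,  -8.86941383]), 'dq': array([ 0.09173618, -0.16977539, -0.03575146, -0.23685216,  0.06627551,
       -0.03803583,  0.04020266]), 'joint_torque': array([-5.13010978e-03, -6.21838331e+01, -2.19443902e+00, -2.50207740e+01,
        1.26391425e-02,  7.78267568e-03, -1.23424317e-05]), 'tool_pos': array([0.15568502, 0.60485795, 0.23054846]), 'tcp_rot': array([[-9.68472078e-01,  2.49121909e-01, -3.28870086e-04],
       [ 2.49122121e-01,  9.68470952e-01, -1.47757126e-03],
       [-4.95942481e-05, -1.51291532e-03, -9.99998854e-01]]), 'contact_force': array([-0.67779689,  0.12242672, -0.80355616]), 'torque': array([ 0.02402098, -0.02991106, -0.02670351]), 'grasp_force': 0.0, 'gripper_width': 1.0025514953985604}
```

View pics/top0.png

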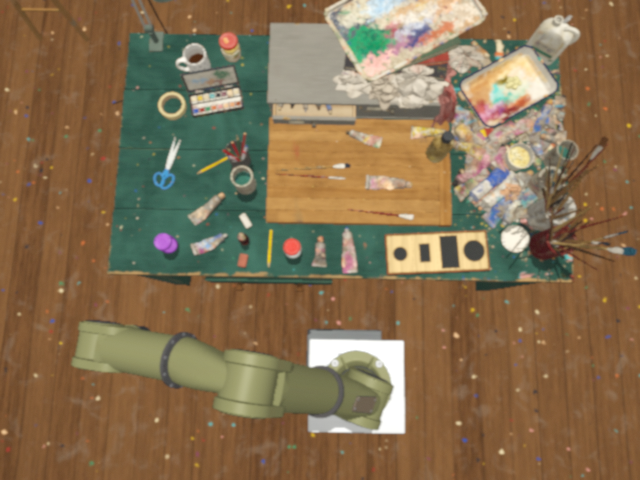

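View pics/side0.png

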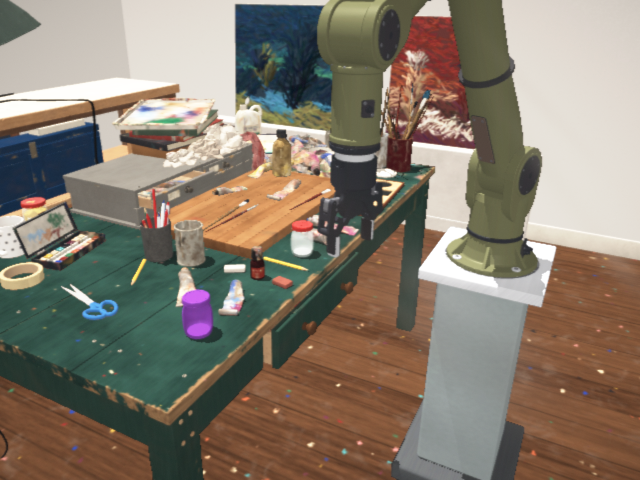

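```bash
python3 - <<'E'
from h import *
a=cv2.imread("pics/top0.png")
c1=cv2.resize(a[205:280,225:365],None,fx=5.6,fy=5.6,interpolation=cv2.INTER_CUBIC)[:300*2]
cv2.imwrite("pics/c1.png",c1)
b=cv2.imread("pics/side0.png")
cv2.imwrite("pics/c2.png",cv2.resize(b[210:310,210:370],None,fx=5,fy=5,interpolation=cv2.INTER_CUBIC))
# tray holes: dark within tray
g=cv2.cvtColor(a,cv2.COLOR_BGR2GRAY); roi=g[234:270,388:486]
wood=cv2.resize(roi,None,fx=6,fy=6,interpolation=cv2.INTER_CUBIC)
m=(wood<100).astype(np.uint8)
n,l,st,ce=cv2.connectedComponentsWithStats(m)
for s,c in zip(st[1:],ce[1:]):
    if s[4]>600:
        u,v=(c+.5)/6-.5+[388,234]; x0,y0=(np.array(s[:2])+0.)/6-.5+[388,234]; x1,y1=np.array([x0,y0])+s[2:4]/6
        print("hole",u.round(1),v.round(1),s[4],ray("top",u,v,.008).round(4),"ext",np.abs(ray("top",x0,y0,.011)-ray("top",x1,y1,.011)).round(4)[:2])
m=(wood>140).astype(np.uint8)
cnt=max(cv2.findContours(m,0,2)[0],key=cv2.contourArea); r=cv2.minAreaRect(cnt); print(r)
for p in cv2.boxPoints(r): print(ray("top",*((p+.5)/6-.5+[388,234]),.011).round(4))
hsv=cv2.cvtColor(a,cv2.COLOR_BGR2HSV)
def blob(name,m,z,box):
    u0,v0,u1,v1=box; k=np.zeros(m.shape,bool);k[v0:v1,u0:u1]=1
    mm=(m&k).astype(np.uint8); n,l,st,ce=cv2.connectedComponentsWithStats(mm)
    if n<2: print(name,"none");return
    i=1+np.argmax(st[1:,4]); c=max(cv2.findContours((l==i).astype(np.uint8),0,1)[0],key=len); r=cv2.minAreaRect(c)
    print(name,ce[i].round(1),st[i],r,ray("top",*ce[i],z).round(4))
H,S,V=[hsv[...,i].astype(int) for i in range(3)]
red=((H<12)|(H>170))&(S>120)&(V>90)
green=(H>60)&(H<100)&(S>90)
blob("jarlid",red,.086,(275,230,308,268))
blob("eraserW",(V>140)&(S<90),.013,(235,208,260,232))
blob("eraserR",red,.012,(233,250,256,270))
blob("ink",~green,.08,(233,230,252,247))
blob("stube",~green,.015,(308,230,332,272))
E
```

```text
hole 449.1 251.4 16335 [ 0.4584 -0.3237  0.008 ] ext [0.1077 0.0586]
hole 473.6 250.2 10059 [ 0.4641 -0.4096  0.008 ] ext [0.0659 0.0633]
hole 424.4 252.3 4433 [ 0.4536 -0.2374  0.008 ] ext [0.057  0.0297]
hole 399.8 253.4 3711 [ 0.4484 -0.1514  0.008 ] ext [0.0398 0.0396]
((293.5, 107.5), (215.0, 587.0), 90.0)
[ 0.5174 -0.1087  0.011 ]
[ 0.5235 -0.4524  0.011 ]
[ 0.3971 -0.4472  0.011 ]
[ 0.3911 -0.1077  0.011 ]
jarlid [291.2 246.1] [283 238  17  17 220] ((291.0, 246.0), (16.0, 16.0), 90.0) [0.4553 0.2245 0.086 ]
eraserW [245.1 220.3] [239 213  13  16 121] ((245.13233947753906, 220.2205810546875), (15.60637092590332, 7.888935089111328), 59.03623962402344) [0.5556 0.3929 0.013 ]
eraserR [242.5 260.4] [239 255   8  12  81] ((242.5, 260.5), (11.0, 7.0), 90.0) [0.4135 0.3962 0.012 ]
ink [242.7 238.3] [236 231  15  16 175] ((242.75001525878906, 238.25001525878906), (16.970561981201172, 12.020814895629883), 45.0) [0.4798 0.3878 0.08  ]
stube [319.5 252.9] [310 234  19  35 461] ((319.0, 251.0), (34.0, 18.0), 90.0) [0.444  0.1292 0.015 ]
```

View pics/c1.png

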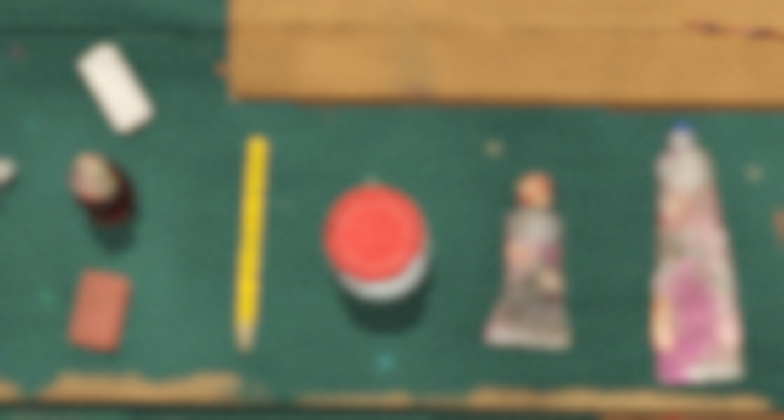

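View pics/c2.png

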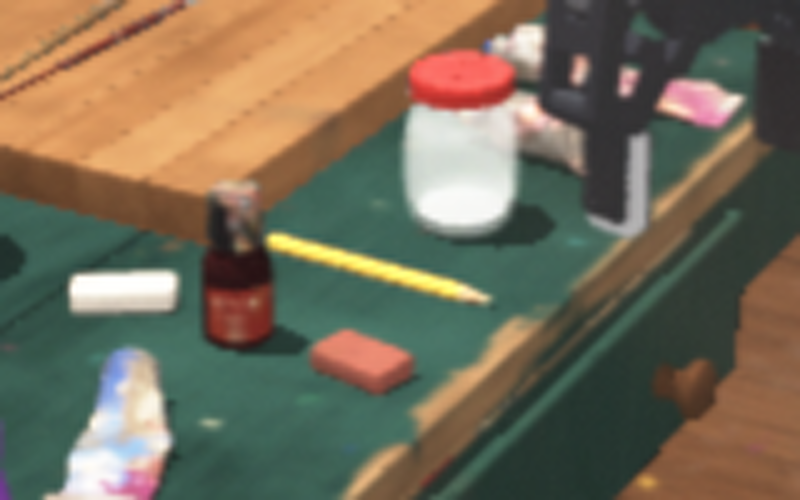

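```bash
python3 - <<'E'
from h import *
def tri(a,b):
    A=[];B=[]
    for n,(u,v) in(("top",a),("side",b)):
        K,R,t=cam(n);d=R.T@np.linalg.inv(K)@np.array([u,v,1.]);d/=np.linalg.norm(d);P=np.eye(3)-np.outer(d,d);A.append(P);B.append(P@(-R.T@t))
    x=np.linalg.solve(sum(A),sum(B)); return x.round(4)
c1=lambda u,v:(u/5.6+225-.4,v/5.6+205-.4)
c2=lambda u,v:(u/5+210-.4,v/5+210-.4)
print("jar lid",tri(c1(376,232),c2(463,70)),ray("top",*c1(376,232),.086),ray("side",*c2(463,70),.086))
print("jar base side",ray("side",*c2(460,212),.0))
print("ink cap",tri(c1(88,162),c2(235,187)),ray("top",*c1(88,162),.081),ray("side",*c2(235,187),.081))
print("eraser",ray("top",*c1(115,87),.013),ray("side",*c2(124,292),.0075))
for p in((80,62),(105,42),(154,110),(126,134)): print("  corner",ray("top",*c1(*p),.013).round(4))
for nm,p,z in(("cap end",(535,173),.02),("tailL",(486,341),.004),("tailR",(571,347),.004),("midL",(503,260),.012),("midR",(566,260),.012),("shL",(510,215),.015),("shR",(562,215),.015)): print("tube",nm,ray("top",*c1(*p),z).round(4))
for p in((655,380),(743,378),(681,125)): print("long",ray("top",*c1(*p),.005).round(4))
a=arm.read_camera("top")
print("tcp pix",proj("top",arm.sense()["tool_pos"]))
E
```

```text
jar lid [0.4547 0.2223 0.088 ] [0.45569861 0.22268514 0.086     ] [0.45619505 0.21794842 0.086     ]
jar base side [0.45986048 0.21410236 0.        ]
ink cap [0.4916 0.3941 0.0834] [0.49584533 0.39655085 0.081     ] [0.48961299 0.38961857 0.081     ]
eraser [0.55627824 0.39296786 0.013     ] [0.55790336 0.39084318 0.0075    ]
  corner [0.572  0.4157 0.013 ]
  corner [0.5851 0.4005 0.013 ]
  corner [0.542  0.3679 0.013 ]
  corner [0.5263 0.3848 0.013 ]
tube cap end [0.5048 0.1281 0.02  ]
tube tailL [0.4009 0.1568 0.004 ]
tube tailR [0.3981 0.1038 0.004 ]
tube midL [0.4509 0.1471 0.012 ]
tube midR [0.4516 0.1079 0.012 ]
tube shL [0.4788 0.1432 0.015 ]
tube shR [0.4794 0.1108 0.015 ]
long [0.3783 0.0514 0.005 ]
long [ 0.3805 -0.0032  0.005 ]
long [0.5399 0.0364 0.005 ]
tcp pix [155.78354454 337.68576377]
```

>>> {"fn": "send_rows", "kwargs": {"deltas": [[[0,0,0,-7.1],[0,0,0,-7.1],[0,0,0,-0.2],[0,0,0,0],[0,0,0,0]]], "hand": 0.65, "squeeze": 35}}

```text
time_s: 0.57
tool_pos: [0.1558, 0.6051, 0.2311]
tcp_rot: [[-1.0, 0.005, -0.0], [0.005, 1.0, -0.0], [0.0, -0.0, -1.0]]
contact_force: [0.2, 0.5, -0.1]
gripper_width: 0.823
grasp_force: 0.0
```

```bash
python3 - <<'E'
from h import *
s=arm.sense(); print(s['q'].round(1),s['tool_pos'],s['tcp_rot'].round(4),s['gripper_width'])
E
```

```text
[-67.3  29.3 -17.3  85.9   9.1  66.1   3.5] [0.15584965 0.60513541 0.2310869 ] [[-1.0e+00  4.6e-03 -2.0e-04]
 [ 4.6e-03  1.0e+00 -4.0e-04]
 [ 2.0e-04 -4.0e-04 -1.0e+00]] 0.8227441183670794
```

>>> {"fn": "send_rows", "kwargs": {"deltas": [[[-15,-24,0,0],[-15,-24,0,0],[-15,-24,0,0],[-15,-24,0,0],[-15,-24,0,0]]]}}

```text
time_s: 0.98
tool_pos: [0.2312, 0.484, 0.2313]
tcp_rot: [[-1.0, 0.004, 0.0], [0.004, 1.0, 0.0], [-0.0, 0.0, -1.0]]
contact_force: [0.2, -0.3, -0.4]
gripper_width: 0.819
grasp_force: 0.0
```

>>> {"fn": "send_rows", "kwargs": {"deltas": [[[-15,-24,0,0],[-15,-24,0,0],[-15,-24,0,0],[-15,-24,0,0],[-15,-24,0,0]]]}}

```text
time_s: 1.4
tool_pos: [0.3061, 0.364, 0.2315]
tcp_rot: [[-1.0, 0.004, 0.0], [0.004, 1.0, 0.0], [-0.0, 0.0, -1.0]]
contact_force: [0.5, -0.1, -0.4]
gripper_width: 0.824
grasp_force: 0.0
```

>>> {"fn": "send_rows", "kwargs": {"deltas": [[[-15,-24,0,0],[-15,-24,0,0],[-15,-24,0,0],[-15,-24,0,0],[-15,-24,0,0]]]}}

```text
time_s: 1.82
tool_pos: [0.3811, 0.244, 0.2315]
tcp_rot: [[-1.0, 0.004, 0.0], [0.004, 1.0, 0.0], [-0.0, 0.0, -1.0]]
contact_force: [0.6, -0.4, -0.9]
gripper_width: 0.824
grasp_force: 0.0
```

>>> {"fn": "send_rows", "kwargs": {"deltas": [[[-15,-24,0,0],[-15,-24,0,0],[-15,-24,0,0],[-15,-24,0,0],[0,0,0,0]]]}}

```text
time_s: 2.23
tool_pos: [0.4433, 0.1438, 0.2314]
tcp_rot: [[-1.0, 0.011, 0.002], [0.011, 1.0, -0.002], [-0.002, -0.002, -1.0]]
contact_force: [0.5, -0.5, -0.1]
gripper_width: 0.825
grasp_force: 0.0
```

>>> {"fn": "send_rows", "kwargs": {"deltas": [[[-5,-4,25,0.3],[-5,-4,25,0.3],[-5,-4,25,0],[-3,-4,25,0],[0,0,25,0]]]}}

```text
time_s: 2.65
tool_pos: [0.4591, 0.1325, 0.1054]
tcp_rot: [[-1.0, 0.015, 0.001], [0.015, 1.0, 0.0], [-0.001, 0.0, -1.0]]
contact_force: [0.5, -0.1, -0.5]
gripper_width: 0.825
grasp_force: 0.0
```

>>> {"fn": "send_rows", "kwargs": {"deltas": [[[0,0,20,0],[0,0,10,0],[0,0,0,0],[0,0,0,0],[0,0,0,0]]]}}

```text
time_s: 3.07
tool_pos: [0.4589, 0.1334, 0.077]
tcp_rot: [[-1.0, 0.012, 0.001], [0.012, 1.0, 0.0], [-0.001, 0.0, -1.0]]
contact_force: [0.7, 0.2, 0.1]
gripper_width: 0.828
grasp_force: 0.0
```

```bash
python3 - <<'E'
from h import *
cv2.imwrite("pics/a1.png",cv2.resize(arm.read_camera("side")[180:270,260:380],None,fx=5,fy=5,interpolation=cv2.INTER_CUBIC))
s=arm.sense();print(s['q'].round(1))
E
```

```text
[-14.7  27.6  -6.3 119.2   5.3  33.4  64.5]
```

View pics/a1.png

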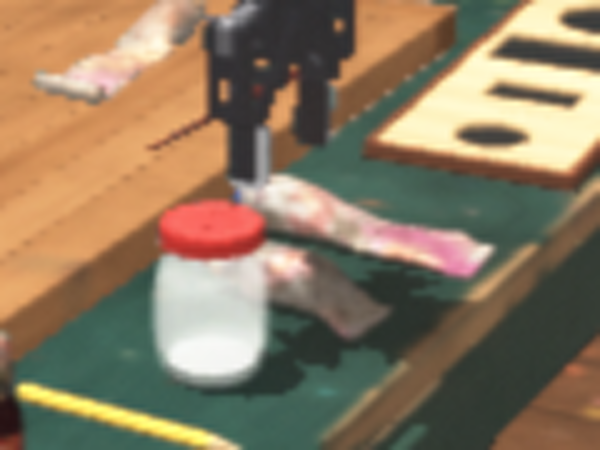

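>>> {"fn": "send_rows", "kwargs": {"deltas": [[[-2,-3,10,0],[-1,-2.5,15,0],[0,0,15,0],[0,0,15,0],[0,0,5,0]]]}}

```text
time_s: 3.53
tool_pos: [0.4609, 0.127, 0.0148]
tcp_rot: [[-1.0, 0.012, -0.001], [0.012, 1.0, -0.0], [0.001, -0.0, -1.0]]
contact_force: [-0.4, 0.1, 0.2]
gripper_width: 0.825
grasp_force: 0.0
```

>>> {"fn": "send_rows", "kwargs": {"deltas": [[[0,0,0,0],[0,0,0,0],[0,0,0,0],[0,0,0,0],[0,0,0,0]]], "hand": -1, "squeeze": 30}}

```text
time_s: 3.95
tool_pos: [0.462, 0.1278, 0.0173]
tcp_rot: [[-1.0, 0.011, 0.002], [0.011, 1.0, 0.001], [-0.002, 0.001, -1.0]]
contact_force: [-1.1, 0.3, 3.9]
gripper_width: 0.393
grasp_force: 28.9
```

>>> {"fn": "send_rows", "kwargs": {"deltas": [[[0,0,0,0],[0,0,0,0],[0,0,0,0],[0,0,0,0],[0,0,0,0]]]}}

```text
time_s: 4.37
tool_pos: [0.462, 0.1277, 0.0173]
tcp_rot: [[-1.0, 0.011, 0.002], [0.011, 1.0, 0.001], [-0.002, 0.001, -1.0]]
contact_force: [-1.1, 0.8, 7.5]
gripper_width: 0.391
grasp_force: 29.4
```

>>> {"fn": "send_rows", "kwargs": {"deltas": [[[0,0,-10,0],[0,0,-20,0],[0,0,-20,0],[0,0,-20,-1.1],[0,-5,-10,-3]]]}}

```text
time_s: 4.78
tool_pos: [0.4622, 0.1236, 0.0987]
tcp_rot: [[-0.998, -0.062, 0.003], [-0.062, 0.998, 0.001], [-0.003, 0.001, -1.0]]
contact_force: [0.4, 0.3, -0.6]
gripper_width: 0.388
grasp_force: 28.0
```

>>> {"fn": "send_rows", "kwargs": {"deltas": [[[0,-15,0,0],[0,-25,0,0],[0,-25,0,0],[0,-25,0,0],[0,-25,0,0]]]}}

```text
time_s: 5.2
tool_pos: [0.4683, 0.0065, 0.0967]
tcp_rot: [[-0.998, -0.061, 0.001], [-0.061, 0.998, -0.0], [-0.001, -0.0, -1.0]]
contact_force: [0.8, 1.1, 0.3]
gripper_width: 0.394
grasp_force: 28.0
```

>>> {"fn": "send_rows", "kwargs": {"deltas": [[[0,-25,0,0],[0,-25,0,0],[0,-25,0,0],[0,-25,0,0],[0,-25,0,0]]]}}

```text
time_s: 5.62
tool_pos: [0.4758, -0.1185, 0.0967]
tcp_rot: [[-0.998, -0.06, 0.0], [-0.06, 0.998, -0.0], [-0.0, -0.0, -1.0]]
contact_force: [0.3, -0.0, -0.7]
gripper_width: 0.388
grasp_force: 28.0
```

>>> {"fn": "send_rows", "kwargs": {"deltas": [[[0,-25,0,0],[0,-25,0,0],[0,-25,0,0],[0,-25,0,0],[0,-20,0,0]]]}}

```text
time_s: 6.03
tool_pos: [0.4829, -0.2392, 0.0966]
tcp_rot: [[-0.998, -0.059, 0.0], [-0.059, 0.998, -0.001], [-0.0, -0.001, -1.0]]
contact_force: [1.2, 0.3, -0.6]
gripper_width: 0.39
grasp_force: 28.0
```

>>> {"fn": "send_rows", "kwargs": {"deltas": [[[0,-20,0,0],[0,-20,0,0],[0,-10,0,0],[0,0,0,0],[0,0,0,0]]]}}

```text
time_s: 6.45
tool_pos: [0.486, -0.2863, 0.0962]
tcp_rot: [[-0.998, -0.06, -0.0], [-0.06, 0.998, 0.001], [0.0, 0.001, -1.0]]
contact_force: [-0.3, -0.8, -0.3]
gripper_width: 0.394
grasp_force: 28.0
```

>>> {"fn": "send_rows", "kwargs": {"deltas": [[[6,-11,5,0],[8,-14,10,0],[5.6,-10.6,10,0],[0,0,5,0],[0,0,0,0]]]}}

```text
time_s: 6.87
tool_pos: [0.4675, -0.3231, 0.0647]
tcp_rot: [[-0.998, -0.059, -0.002], [-0.059, 0.998, 0.002], [0.002, 0.002, -1.0]]
contact_force: [0.3, 0.4, 0.4]
gripper_width: 0.394
grasp_force: 28.0
```

>>> {"fn": "send_rows", "kwargs": {"deltas": [[[0,0,0,0],[0,0,0,0],[0,0,0,0],[0,0,0,0],[0,0,0,0]]]}}

```text
time_s: 7.28
tool_pos: [0.4692, -0.3232, 0.0667]
tcp_rot: [[-0.998, -0.061, 0.001], [-0.061, 0.998, -0.0], [-0.001, -0.0, -1.0]]
contact_force: [0.3, -0.3, -0.8]
gripper_width: 0.39
grasp_force: 28.0
```

```bash
python3 - <<'E'
from h import *
a=cv2.resize(arm.read_camera("top")[215:285,370:500],None,fx=6,fy=6,interpolation=cv2.INTER_CUBIC)[:,:390*2]
b=cv2.resize(arm.read_camera("side")[150:230,330:440],None,fx=5,fy=5,interpolation=cv2.INTER_CUBIC)
cv2.imwrite("pics/a2.png",cv2.resize(np.vstack([cv2.resize(a,(650,350)),np.pad(b,((0,0),(0,100),(0,0)))]),None,fx=.78,fy=.78))
E
```

```text
(no output)
```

View pics/a2.png

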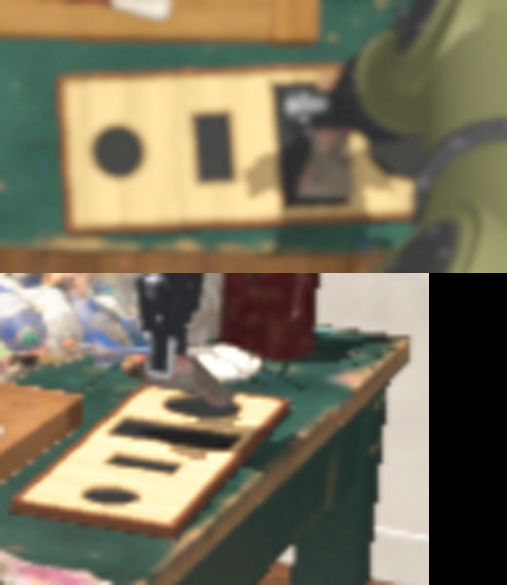

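>>> {"fn": "send_rows", "kwargs": {"deltas": [[[0,0,12,0],[0,0,12,0],[0,0,10,0],[0,0,5,0],[0,0,2,0]]]}}

```text
time_s: 7.8
tool_pos: [0.4684, -0.3232, 0.0243]
tcp_rot: [[-0.998, -0.061, -0.001], [-0.061, 0.998, 0.001], [0.001, 0.001, -1.0]]
contact_force: [0.3, -0.2, -0.7]
gripper_width: 0.389
grasp_force: 28.0
```

>>> {"fn": "send_rows", "kwargs": {"deltas": [[[0,0,2,0],[0,0,0,0],[0,0,0,0],[0,0,0,0],[0,0,0,0]]]}}

```text
time_s: 8.22
tool_pos: [0.4691, -0.3237, 0.0236]
tcp_rot: [[-0.998, -0.061, 0.001], [-0.061, 0.998, -0.0], [-0.001, -0.0, -1.0]]
contact_force: [0.1, -0.0, 0.4]
gripper_width: 0.395
grasp_force: 28.1
```

Release at nearly zero height, then go up.

>>> {"fn": "send_rows", "kwargs": {"deltas": [[[0,0,0,0],[0,0,0,0],[0,0,0,0],[0,0,0,0],[0,0,0,0]]], "hand": 0.4}}

```text
time_s: 8.63
tool_pos: [0.4688, -0.3235, 0.0233]
tcp_rot: [[-0.998, -0.061, -0.0], [-0.061, 0.998, -0.0], [0.0, -0.0, -1.0]]
contact_force: [0.0, -0.1, 0.3]
gripper_width: 0.699
grasp_force: 0.0
```

>>> {"fn": "send_rows", "kwargs": {"deltas": [[[0,0,-10,0],[0,0,-25,0],[0,0,-30,0],[0,0,-30,0],[0,0,-30,0]]]}}

```text
time_s: 9.05
tool_pos: [0.4686, -0.3233, 0.1503]
tcp_rot: [[-0.998, -0.061, -0.0], [-0.061, 0.998, 0.0], [0.0, 0.0, -1.0]]
contact_force: [0.3, 0.4, -0.7]
gripper_width: 0.7
grasp_force: 0.0
```

>>> {"fn": "send_rows", "kwargs": {"deltas": [[[0,30,-15,0],[0,30,0,0],[0,30,0,0],[0,30,0,0],[0,30,0,0]]], "hand": 1}}

```text
time_s: 9.47
tool_pos: [0.4594, -0.1725, 0.1643]
tcp_rot: [[-0.998, -0.06, 0.001], [-0.06, 0.998, -0.0], [-0.001, -0.001, -1.0]]
contact_force: [0.6, -0.5, -1.1]
gripper_width: 0.999
grasp_force: 0.0
```

>>> {"fn": "send_rows", "kwargs": {"deltas": [[[0,30,0,0],[0,30,0,0],[0,30,0,0],[0,30,0,0],[0,30,0,0]]]}}

```text
time_s: 9.88
tool_pos: [0.4503, -0.0227, 0.1641]
tcp_rot: [[-0.998, -0.06, 0.001], [-0.06, 0.998, -0.0], [-0.001, -0.0, -1.0]]
contact_force: [0.9, -0.2, 0.6]
gripper_width: 1.002
grasp_force: 0.0
```

```bash
python3 - <<'E'
from h import *
a=arm.read_camera("top"); b=arm.read_camera("side")
cv2.imwrite("pics/top1.png",a);cv2.imwrite("pics/side1.png",b)
x=cv2.resize(a[215:285,370:500],(650,350),interpolation=cv2.INTER_CUBIC)
y=cv2.resize(b[150:230,330:440],(330,240),interpolation=cv2.INTER_CUBIC)
cv2.imwrite("pics/a3.png",np.vstack([x,np.pad(y,((0,0),(0,320),(0,0)))]))
E
```

```text
(no output)
```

View pics/a3.png

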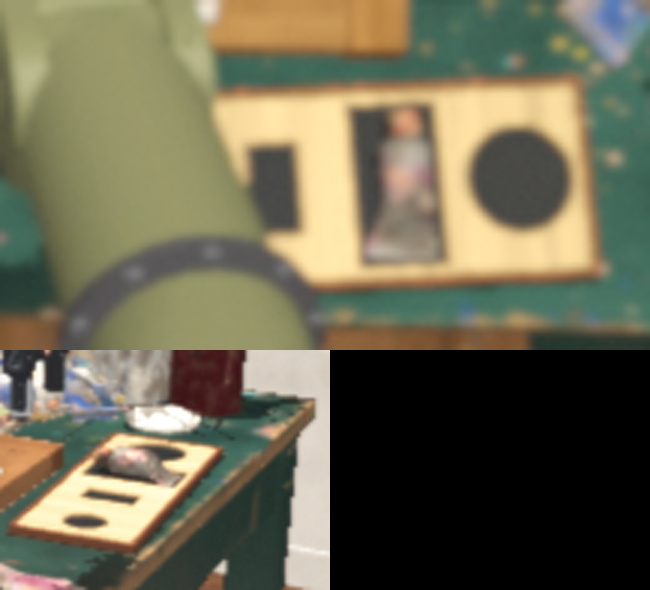

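>>> {"fn": "send_rows", "kwargs": {"deltas": [[[-2,25,0,0],[-2,25,0,0],[-2,25,0,0],[-2,25,0,0],[-2,25,0,0]]]}}

```text
time_s: 10.4
tool_pos: [0.4532, 0.1017, 0.1639]
tcp_rot: [[-0.998, -0.06, 0.001], [-0.06, 0.998, -0.0], [-0.001, -0.0, -1.0]]
contact_force: [1.4, 0.5, -0.2]
gripper_width: 1.002
grasp_force: 0.0
```

>>> {"fn": "send_rows", "kwargs": {"deltas": [[[-2,25,0,0],[-2,25,0,0],[-2,25,0,0],[-2,25,0,0],[-2,18,0,0]]]}}

```text
time_s: 10.82
tool_pos: [0.456, 0.2215, 0.164]
tcp_rot: [[-0.998, -0.062, 0.001], [-0.062, 0.998, 0.001], [-0.001, 0.001, -1.0]]
contact_force: [1.3, -0.1, 0.3]
gripper_width: 1.001
grasp_force: 0.0
```

>>> {"fn": "send_rows", "kwargs": {"deltas": [[[0,0,20,0],[0,0,20,0],[0,0,20,0],[0,0,10,0],[0,0,0,0]]]}}

```text
time_s: 11.23
tool_pos: [0.4551, 0.2186, 0.0918]
tcp_rot: [[-0.998, -0.06, -0.003], [-0.06, 0.998, -0.002], [0.003, -0.002, -1.0]]
contact_force: [0.5, 0.1, -0.2]
gripper_width: 1.002
grasp_force: 0.0
```

```bash
python3 - <<'E'
from h import *
b=arm.read_camera("side"); s=arm.sense()
p=s['tool_pos']; print(p, proj("side",p),s['tcp_rot'].round(3))
cv2.imwrite("pics/a4.png",cv2.resize(b[160:270,250:370],None,fx=5,fy=5,interpolation=cv2.INTER_CUBIC))
hsv=cv2.cvtColor(b,cv2.COLOR_BGR2HSV).astype(int); m=(((hsv[...,0]<10)|(hsv[...,0]>172))&(hsv[...,1]>140)&(hsv[...,2]>100))
m[:,:280]=0;m[:,325:]=0;m[:200]=0;m[250:]=0
v,u=np.nonzero(m);print(u.min(),u.max(),v.min(),v.max(),ray("side",(u.min()+u.max())/2,v.min()+ (v.max()-v.min())/2,.080))
E
```

```text
[0.45567565 0.21901226 0.0929964 ] [302.18987082 221.33244671] [[-0.998 -0.06  -0.002]
 [-0.06   0.998 -0.001]
 [ 0.002 -0.001 -1.   ]]
291 312 202 231 [0.48862973 0.16148357 0.08      ]
```

View pics/a4.png

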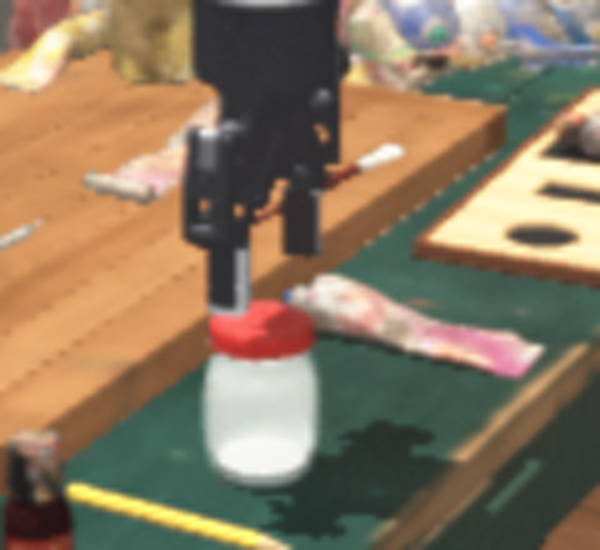

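>>> {"fn": "send_rows", "kwargs": {"deltas": [[[0,1.5,8,0],[0,1,10,0],[0,0,12,0],[0,0,12,0],[0,0,12,0]]]}}

```text
time_s: 11.7
tool_pos: [0.4561, 0.2225, 0.039]
tcp_rot: [[-0.998, -0.061, 0.001], [-0.061, 0.998, 0.001], [-0.001, 0.001, -1.0]]
contact_force: [0.2, -0.2, 0.7]
gripper_width: 0.999
grasp_force: 0.0
```

>>> {"fn": "send_rows", "kwargs": {"deltas": [[[0,0,7,0],[0,0,2,0],[0,0,0,0],[0,0,0,0],[0,0,0,0]]]}}

```text
time_s: 12.12
tool_pos: [0.4561, 0.2225, 0.0309]
tcp_rot: [[-0.998, -0.061, 0.001], [-0.061, 0.998, 0.0], [-0.001, 0.0, -1.0]]
contact_force: [-0.2, 0.1, 0.5]
gripper_width: 0.999
grasp_force: 0.0
```

>>> {"fn": "send_rows", "kwargs": {"deltas": [[[0,0,0,0],[0,0,0,0],[0,0,0,0],[0,0,0,0],[0,0,0,0]]], "hand": -1}}

```text
time_s: 12.53
tool_pos: [0.4562, 0.2229, 0.0312]
tcp_rot: [[-0.998, -0.061, 0.002], [-0.061, 0.998, 0.001], [-0.002, 0.001, -1.0]]
contact_force: [-1.8, 0.7, 7.9]
gripper_width: 0.679
grasp_force: 30.7
```

>>> {"fn": "send_rows", "kwargs": {"deltas": [[[0,0,0,0],[0,0,0,0],[0,0,0,0],[0,0,0,0],[0,0,0,0]]]}}

```text
time_s: 12.95
tool_pos: [0.4562, 0.2229, 0.0312]
tcp_rot: [[-0.998, -0.061, 0.002], [-0.061, 0.998, 0.001], [-0.002, 0.001, -1.0]]
contact_force: [-1.3, 0.7, 6.8]
gripper_width: 0.678
grasp_force: 30.7
```

>>> {"fn": "send_rows", "kwargs": {"deltas": [[[0,0,-5,0],[0,0,-15,0],[0,0,-22,0],[0,0,-22,0],[0,0,-16,0]]], "squeeze": 40}}

```text
time_s: 13.37
tool_pos: [0.4556, 0.2221, 0.1118]
tcp_rot: [[-0.998, -0.061, 0.0], [-0.061, 0.998, -0.0], [-0.0, -0.0, -1.0]]
contact_force: [0.6, 0.2, -2.9]
gripper_width: 0.673
grasp_force: 43.5
```

>>> {"fn": "send_rows", "kwargs": {"deltas": [[[0,-6,0,0],[0,-14,0,0],[1,-22,0,0],[1,-25,0,0],[1,-25,0,0]]]}}

```text
time_s: 13.78
tool_pos: [0.4575, 0.1287, 0.1094]
tcp_rot: [[-0.998, -0.061, -0.001], [-0.061, 0.998, -0.001], [0.002, -0.001, -1.0]]
contact_force: [-0.1, -0.3, -2.8]
gripper_width: 0.669
grasp_force: 43.5
```

>>> {"fn": "send_rows", "kwargs": {"deltas": [[[1,-25,0,0],[1,-25,0,0],[1,-25,0,0],[1,-25,0,0],[1,-25,0,0]]]}}

```text
time_s: 14.2
tool_pos: [0.4599, 0.0033, 0.1094]
tcp_rot: [[-0.998, -0.06, -0.002], [-0.06, 0.998, -0.0], [0.002, -0.0, -1.0]]
contact_force: [-0.4, 0.6, -2.1]
gripper_width: 0.676
grasp_force: 43.5
```

>>> {"fn": "send_rows", "kwargs": {"deltas": [[[1.5,-25,0,0],[1.5,-25,0,0],[1.5,-25,0,0],[1.5,-25,0,0],[1.5,-25,0,0]]]}}

```text
time_s: 14.62
tool_pos: [0.4598, -0.1217, 0.1094]
tcp_rot: [[-0.998, -0.06, -0.002], [-0.06, 0.998, 0.0], [0.002, 0.0, -1.0]]
contact_force: [0.1, -0.5, -3.0]
gripper_width: 0.668
grasp_force: 43.5
```

>>> {"fn": "send_rows", "kwargs": {"deltas": [[[1.5,-25,0,0],[1.5,-25,0,0],[1.5,-25,0,0],[1.5,-25,0,0],[1.5,-25,0,0]]]}}

```text
time_s: 15.03
tool_pos: [0.4597, -0.2468, 0.1092]
tcp_rot: [[-0.998, -0.06, -0.002], [-0.06, 0.998, 0.001], [0.002, 0.001, -1.0]]
contact_force: [1.1, 0.1, -2.6]
gripper_width: 0.672
grasp_force: 43.5
```

>>> {"fn": "send_rows", "kwargs": {"deltas": [[[1.5,-25,0,0],[1.5,-25,0,0],[1.5,-25,0,0],[1.5,-20,0,0],[1,-12,0,0]]]}}

```text
time_s: 15.45
tool_pos: [0.4587, -0.3555, 0.109]
tcp_rot: [[-0.998, -0.057, -0.002], [-0.057, 0.998, -0.0], [0.002, -0.0, -1.0]]
contact_force: [-0.3, -0.7, -2.8]
gripper_width: 0.671
grasp_force: 43.5
```

>>> {"fn": "send_rows", "kwargs": {"deltas": [[[0,-6,0,0],[0,0,0,0],[0,0,0,0],[0,0,0,0],[0,0,0,0]]]}}

```text
time_s: 15.87
tool_pos: [0.4613, -0.3569, 0.1104]
tcp_rot: [[-0.998, -0.063, -0.0], [-0.063, 0.998, 0.001], [-0.0, 0.001, -1.0]]
contact_force: [-0.4, 0.4, -2.4]
gripper_width: 0.668
grasp_force: 43.5
```

>>> {"fn": "send_rows", "kwargs": {"deltas": [[[0,-8,0,0],[0,-14,0,0],[0.5,-14,0,0],[0,-11,0,0],[0,-5.8,0,0]]]}}

```text
time_s: 16.28
tool_pos: [0.4634, -0.4132, 0.1103]
tcp_rot: [[-0.998, -0.059, -0.0], [-0.059, 0.998, -0.001], [0.0, -0.001, -1.0]]
contact_force: [0.3, -0.9, -1.6]
gripper_width: 0.672
grasp_force: 43.5
```

>>> {"fn": "send_rows", "kwargs": {"deltas": [[[0,0,12,0],[0,0,16,0],[0,0,16,0],[0,0,8,0],[0,0,0,0]]]}}

```text
time_s: 16.7
tool_pos: [0.4627, -0.4102, 0.0564]
tcp_rot: [[-0.998, -0.061, -0.003], [-0.061, 0.998, 0.003], [0.003, 0.003, -1.0]]
contact_force: [-1.1, 0.2, -2.0]
gripper_width: 0.669
grasp_force: 43.5
```

```bash
python3 - <<'E'
from h import *
a=arm.read_camera("top"); b=arm.read_camera("side"); print(arm.sense()['tool_pos'])
x=cv2.resize(a[215:285,400:530],(650,350),interpolation=cv2.INTER_CUBIC)
y=cv2.resize(b[130:220,340:450],(440,240*90//60),interpolation=cv2.INTER_CUBIC)
o=np.vstack([x,np.pad(y,((0,0),(0,210),(0,0)))]);cv2.imwrite("pics/a5.png",cv2.resize(o,None,fx=.8,fy=.8))
E
```

```text
[ 0.4638083  -0.41115751  0.05847272]
```

View pics/a5.png

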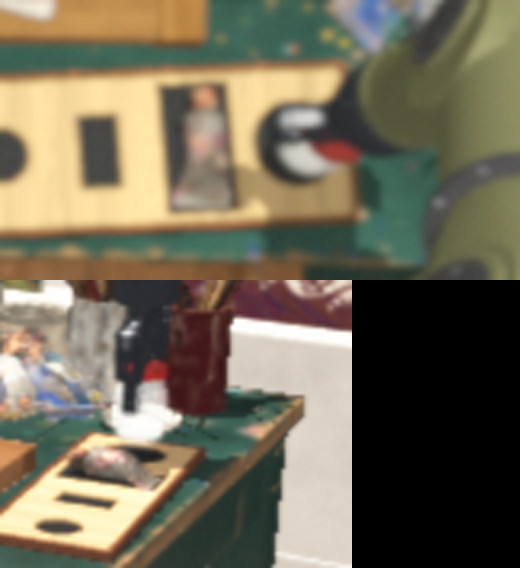

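>>> {"fn": "send_rows", "kwargs": {"deltas": [[[0,1.5,6,0],[0,0,6,0],[0,0,5,0],[0,0,2,0],[0,0,1,0]]]}}

```text
time_s: 17.22
tool_pos: [0.4633, -0.4096, 0.0378]
tcp_rot: [[-0.998, -0.061, -0.001], [-0.061, 0.998, 0.0], [0.001, 0.0, -1.0]]
contact_force: [1.0, -0.7, -2.8]
gripper_width: 0.673
grasp_force: 43.5
```

>>> {"fn": "send_rows", "kwargs": {"deltas": [[[0,0,0.5,0],[0,0,0,0],[0,0,0,0],[0,0,0,0],[0,0,0,0]]]}}

```text
time_s: 17.63
tool_pos: [0.4636, -0.4099, 0.038]
tcp_rot: [[-0.998, -0.061, 0.0], [-0.061, 0.998, -0.0], [-0.0, -0.0, -1.0]]
contact_force: [0.2, -0.3, -2.8]
gripper_width: 0.673
grasp_force: 43.5
```

>>> {"fn": "send_rows", "kwargs": {"deltas": [[[0,0,0.8,0],[0,0,0.4,0],[0,0,0,0],[0,0,0,0],[0,0,0,0]]]}}

```text
time_s: 18.05
tool_pos: [0.4636, -0.4099, 0.0374]
tcp_rot: [[-0.998, -0.061, 0.0], [-0.061, 0.998, -0.001], [-0.0, -0.001, -1.0]]
contact_force: [-2.1, 2.1, 6.0]
gripper_width: 0.671
grasp_force: 44.2
```

>>> {"fn": "send_rows", "kwargs": {"deltas": [[[0,0,0,0],[0,0,0,0],[0,0,0,0],[0,0,0,0],[0,0,0,0]]], "hand": 0.85}}

```text
time_s: 18.47
tool_pos: [0.4636, -0.4098, 0.0365]
tcp_rot: [[-0.998, -0.061, 0.0], [-0.061, 0.998, -0.0], [-0.0, -0.0, -1.0]]
contact_force: [0.8, 0.9, -0.6]
gripper_width: 0.922
grasp_force: 0.0
```

>>> {"fn": "send_rows", "kwargs": {"deltas": [[[0,0,-8,0],[0,0,-20,0],[0,0,-30,0],[0,0,-30,0],[0,0,-30,0]]]}}

```text
time_s: 18.88
tool_pos: [0.4634, -0.4095, 0.1563]
tcp_rot: [[-0.998, -0.061, -0.0], [-0.061, 0.998, 0.0], [0.0, 0.0, -1.0]]
contact_force: [0.2, -0.6, 0.1]
gripper_width: 0.926
grasp_force: 0.0
```

>>> {"fn": "send_rows", "kwargs": {"deltas": [[[0,10,0,0],[-4,25,0,0],[-5,26,0,0],[-5,26,0,0],[-5,26,0,0]]], "hand": 0.2}}

```text
time_s: 19.3
tool_pos: [0.4756, -0.2947, 0.1551]
tcp_rot: [[-0.998, -0.06, 0.001], [-0.06, 0.998, -0.0], [-0.001, -0.0, -1.0]]
contact_force: [0.5, 0.1, -0.0]
gripper_width: 0.601
grasp_force: 0.0
```

>>> {"fn": "send_rows", "kwargs": {"deltas": [[[-5,26,0,0],[-5,26,0,0],[-5,26,0,0],[-5,26,0,0],[-5,26,0,0]]]}}

```text
time_s: 19.72
tool_pos: [0.4928, -0.1632, 0.1551]
tcp_rot: [[-0.998, -0.061, 0.001], [-0.061, 0.998, -0.0], [-0.001, -0.0, -1.0]]
contact_force: [0.0, -0.4, -1.2]
gripper_width: 0.602
grasp_force: 0.0
```

>>> {"fn": "send_rows", "kwargs": {"deltas": [[[-5,26,0,0],[-5,26,0,0],[-5,26,0,0],[-5,26,0,0],[-5,26,0,0]]]}}

```text
time_s: 20.13
tool_pos: [0.5098, -0.0319, 0.1551]
tcp_rot: [[-0.998, -0.061, 0.001], [-0.061, 0.998, -0.0], [-0.001, -0.0, -1.0]]
contact_force: [1.8, 0.3, -0.3]
gripper_width: 0.597
grasp_force: 0.0
```

>>> {"fn": "send_rows", "kwargs": {"deltas": [[[-5,26,0,0],[-5,26,0,0],[-5,26,0,0],[-5,26,0,0],[-5,26,0,0]]]}}

```text
time_s: 20.55
tool_pos: [0.5269, 0.0994, 0.1551]
tcp_rot: [[-0.998, -0.061, 0.001], [-0.061, 0.998, 0.0], [-0.001, -0.0, -1.0]]
contact_force: [0.3, 0.5, 0.1]
gripper_width: 0.598
grasp_force: 0.0
```

>>> {"fn": "send_rows", "kwargs": {"deltas": [[[-5,26,0,0],[-5,26,0,0],[-5,26,0,0],[-5,26,0,0],[-5,26,0,0]]]}}

```text
time_s: 20.97
tool_pos: [0.5439, 0.2307, 0.1551]
tcp_rot: [[-0.998, -0.061, 0.0], [-0.061, 0.998, 0.0], [-0.001, 0.0, -1.0]]
contact_force: [1.2, -0.0, -0.4]
gripper_width: 0.6
grasp_force: 0.0
```

>>> {"fn": "send_rows", "kwargs": {"deltas": [[[0,0,0,-6.2],[0,0,0,-6.2],[0,0,0,-6.2],[0,0,0,-6.2],[0,0,0,-6.2]]]}}

```text
time_s: 21.38
tool_pos: [0.5439, 0.2294, 0.155]
tcp_rot: [[-0.821, -0.571, 0.0], [-0.571, 0.821, -0.0], [-0.0, -0.0, -1.0]]
contact_force: [-0.5, 0.8, 0.4]
gripper_width: 0.601
grasp_force: 0.0
```

```bash
python3 - <<'E'
from h import *
a=arm.read_camera("top");b=arm.read_camera("side")
cv2.imwrite("pics/top2.png",a);cv2.imwrite("pics/side2.png",b)
x=cv2.resize(a[215:285,370:500],(650,350),interpolation=cv2.INTER_CUBIC)
y=cv2.resize(b[130:230,330:440],(275,250),interpolation=cv2.INTER_CUBIC)
y2=cv2.resize(b[200:300,210:360],(375,250),interpolation=cv2.INTER_CUBIC)
cv2.imwrite("pics/a6.png",np.vstack([x,np.hstack([y,y2])]))
s=arm.sense();print(s['tool_pos'],s['tcp_rot'].round(3),s['q'].round())
E
```

```text
[0.54395521 0.22914642 0.15484721] [[-0.823 -0.567  0.   ]
 [-0.567  0.823  0.   ]
 [-0.     0.    -1.   ]] [ -8.  31. -27.  97.  17.  55.  83.]
```

View pics/a6.png

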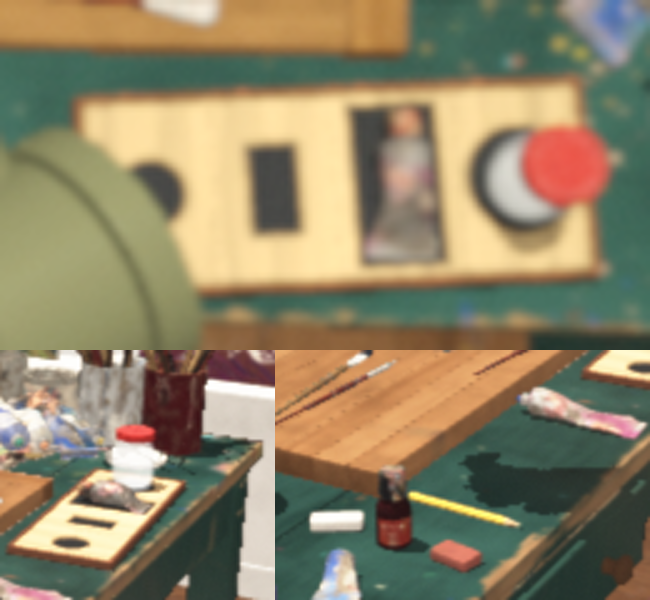

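>>> {"fn": "send_rows", "kwargs": {"deltas": [[[-15,18,0,0],[-15,18,0,0],[-15,18,0,0],[-15,18,0,0],[-15,18,0,0]]]}}

```text
time_s: 21.9
tool_pos: [0.5549, 0.347, 0.1549]
tcp_rot: [[-0.827, -0.562, 0.0], [-0.562, 0.827, 0.0], [-0.0, -0.0, -1.0]]
contact_force: [0.5, -0.6, 0.0]
gripper_width: 0.603
grasp_force: 0.0
```

>>> {"fn": "send_rows", "kwargs": {"deltas": [[[-15,18,5,0],[-12.8,19,20,0],[0,0,25,0],[0,0,25,0],[0,0,15,0]]]}}

```text
time_s: 22.32
tool_pos: [0.5556, 0.392, 0.062]
tcp_rot: [[-0.826, -0.564, -0.002], [-0.564, 0.826, -0.002], [0.003, -0.0, -1.0]]
contact_force: [-0.3, -0.8, -1.0]
gripper_width: 0.597
grasp_force: 0.0
```

>>> {"fn": "send_rows", "kwargs": {"deltas": [[[0,0,15,0],[0,0,0,0],[0,0,0,0],[0,0,0,0],[0,0,0,0]]]}}

```text
time_s: 22.73
tool_pos: [0.5575, 0.3928, 0.0511]
tcp_rot: [[-0.825, -0.565, 0.002], [-0.565, 0.825, 0.001], [-0.002, 0.0, -1.0]]
contact_force: [1.0, -0.3, 1.0]
gripper_width: 0.602
grasp_force: 0.0
```

```bash
python3 - <<'E'
from h import *
b=arm.read_camera("side");a=arm.read_camera("top")
x=cv2.resize(b[200:300,200:300],(400,400),interpolation=cv2.INTER_CUBIC);y=cv2.resize(a[195:275,215:295],(400,400),interpolation=cv2.INTER_CUBIC)
cv2.imwrite("pics/a7.png",np.hstack([x,y]))
s=arm.sense();print(s['tool_pos'],s['tcp_rot'].round(3),proj("side",s['tool_pos']),proj("side",[.5565,.392,.0065]))
E
```

```text
[0.55738889 0.39254467 0.05089254] [[-0.825 -0.565  0.002]
 [-0.565  0.825  0.001]
 [-0.002 -0.    -1.   ]] [233.35683067 252.84783254] [234.6163068  268.65953647]
```

View pics/a7.png

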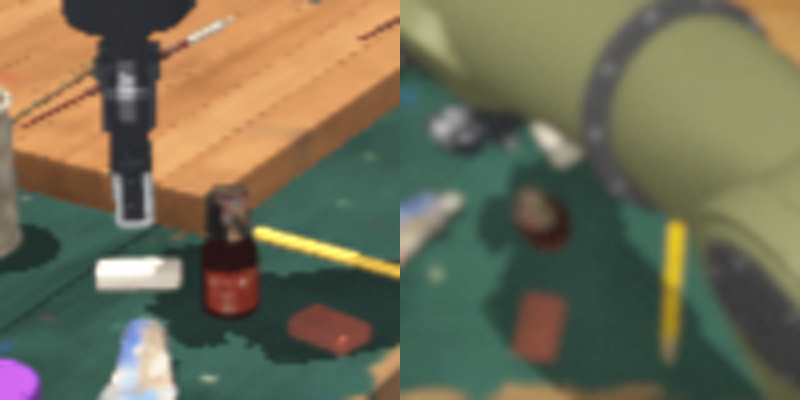

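>>> {"fn": "send_rows", "kwargs": {"deltas": [[[0,0,14,0],[0,0,14,0],[0,0,10,0],[0,0,5,0],[0,0,1.5,0]]]}}

```text
time_s: 23.25
tool_pos: [0.5565, 0.3919, 0.0043]
tcp_rot: [[-0.824, -0.566, -0.001], [-0.566, 0.824, -0.001], [0.001, -0.0, -1.0]]
contact_force: [0.9, -0.1, 0.6]
gripper_width: 0.601
grasp_force: 0.0
```

>>> {"fn": "send_rows", "kwargs": {"deltas": [[[0,0,0,0],[0,0,0,0],[0,0,0,0],[0,0,0,0],[0,0,0,0]]], "hand": -1, "squeeze": 25}}

```text
time_s: 23.67
tool_pos: [0.5572, 0.3925, 0.0059]
tcp_rot: [[-0.824, -0.566, 0.001], [-0.566, 0.824, 0.001], [-0.001, 0.0, -1.0]]
contact_force: [-0.5, -0.3, 3.6]
gripper_width: 0.248
grasp_force: 26.5
```

>>> {"fn": "send_rows", "kwargs": {"deltas": [[[0,0,0,0],[0,0,0,0],[0,0,0,0],[0,0,0,0],[0,0,0,0]]]}}

```text
time_s: 24.08
tool_pos: [0.5572, 0.3926, 0.0059]
tcp_rot: [[-0.824, -0.566, 0.001], [-0.566, 0.824, 0.001], [-0.001, 0.0, -1.0]]
contact_force: [-0.0, -0.0, 5.2]
gripper_width: 0.245
grasp_force: 26.8
```

>>> {"fn": "send_rows", "kwargs": {"deltas": [[[0,0,-8,0],[0,0,-20,0],[0,0,-25,0],[0,0,-25,0],[0,0,-22,0]]]}}

```text
time_s: 24.5
tool_pos: [0.5567, 0.3921, 0.1067]
tcp_rot: [[-0.824, -0.566, -0.0], [-0.566, 0.824, 0.0], [0.0, 0.0, -1.0]]
contact_force: [0.1, 0.7, -0.0]
gripper_width: 0.247
grasp_force: 26.1
```

>>> {"fn": "send_rows", "kwargs": {"deltas": [[[0,0,-5,6.2],[0,0,0,6.2],[0,0,0,6.2],[0,0,0,6.2],[0,0,0,6.2]]]}}

```text
time_s: 24.92
tool_pos: [0.5566, 0.392, 0.1104]
tcp_rot: [[-0.998, -0.055, -0.0], [-0.055, 0.998, -0.0], [0.0, -0.0, -1.0]]
contact_force: [-0.4, 0.4, -0.8]
gripper_width: 0.246
grasp_force: 26.1
```

>>> {"fn": "send_rows", "kwargs": {"deltas": [[[5.6,-24.6,0,0],[5.6,-24.6,0,0],[5.6,-24.6,0,0],[5.6,-24.6,0,0],[5.6,-24.6,0,0]]]}}

```text
time_s: 25.33
tool_pos: [0.5357, 0.2665, 0.1103]
tcp_rot: [[-0.998, -0.061, -0.0], [-0.061, 0.998, -0.0], [0.0, -0.0, -1.0]]
contact_force: [0.0, -0.1, 0.1]
gripper_width: 0.245
grasp_force: 26.1
```

>>> {"fn": "send_rows", "kwargs": {"deltas": [[[5.6,-24.6,0,0],[5.6,-24.6,0,0],[5.6,-24.6,0,0],[5.6,-24.6,0,0],[5.6,-24.6,0,0]]]}}

```text
time_s: 25.75
tool_pos: [0.5153, 0.142, 0.1104]
tcp_rot: [[-0.998, -0.061, -0.0], [-0.061, 0.998, -0.0], [0.0, -0.0, -1.0]]
contact_force: [0.1, 0.1, 0.4]
gripper_width: 0.245
grasp_force: 26.1
```

>>> {"fn": "send_rows", "kwargs": {"deltas": [[[5.6,-24.6,0,0],[5.6,-24.6,0,0],[5.6,-24.6,0,0],[5.6,-24.6,0,0],[5.6,-24.6,0,0]]]}}

```text
time_s: 26.17
tool_pos: [0.4948, 0.0176, 0.1104]
tcp_rot: [[-0.998, -0.061, -0.0], [-0.061, 0.998, -0.0], [0.0, -0.0, -1.0]]
contact_force: [-0.0, -0.3, -0.4]
gripper_width: 0.248
grasp_force: 26.1
```

>>> {"fn": "send_rows", "kwargs": {"deltas": [[[5.6,-24.6,0,0],[5.6,-24.6,0,0],[5.6,-24.6,0,0],[5.6,-24.6,0,0],[5.6,-24.6,0,0]]]}}

```text
time_s: 26.58
tool_pos: [0.4744, -0.1069, 0.1104]
tcp_rot: [[-0.998, -0.061, -0.0], [-0.061, 0.998, -0.0], [0.0, -0.0, -1.0]]
contact_force: [0.3, 0.4, -0.2]
gripper_width: 0.246
grasp_force: 26.1
```

>>> {"fn": "send_rows", "kwargs": {"deltas": [[[5.6,-24.6,0,0],[5.6,-24.6,0,0],[5.6,-24.6,0,0],[5.6,-20,0,0],[0,0,0,0]]]}}

```text
time_s: 27.0
tool_pos: [0.4565, -0.2057, 0.1101]
tcp_rot: [[-0.999, -0.054, -0.001], [-0.054, 0.999, -0.002], [0.001, -0.002, -1.0]]
contact_force: [0.8, -0.2, 0.4]
gripper_width: 0.251
grasp_force: 26.1
```

>>> {"fn": "send_rows", "kwargs": {"deltas": [[[0,0,0,0],[0,0,0,0],[0,0,0,0],[0,0,0,0],[0,0,0,0]]]}}

```text
time_s: 27.42
tool_pos: [0.4585, -0.1997, 0.1102]
tcp_rot: [[-0.998, -0.062, 0.0], [-0.062, 0.998, 0.0], [-0.0, 0.0, -1.0]]
contact_force: [-0.1, -0.4, -0.6]
gripper_width: 0.248
grasp_force: 26.1
```

>>> {"fn": "send_rows", "kwargs": {"deltas": [[[2,-10,5,0],[3,-15,15,0],[2.2,-12.3,15,0],[0,0,15,0],[0,0,10,0]]]}}

```text
time_s: 27.83
tool_pos: [0.4524, -0.2396, 0.0485]
tcp_rot: [[-0.998, -0.059, -0.001], [-0.059, 0.998, 0.0], [0.001, 0.0, -1.0]]
contact_force: [-0.4, 0.5, 0.0]
gripper_width: 0.248
grasp_force: 26.1
```

>>> {"fn": "send_rows", "kwargs": {"deltas": [[[0,0,5,0],[0,0,0,0],[0,0,0,0],[0,0,0,0],[0,0,0,0]]]}}

```text
time_s: 28.25
tool_pos: [0.4538, -0.2383, 0.0458]
tcp_rot: [[-0.998, -0.061, 0.001], [-0.061, 0.998, -0.001], [-0.001, -0.001, -1.0]]
contact_force: [0.7, -0.4, -0.0]
gripper_width: 0.243
grasp_force: 26.1
```

>>> {"fn": "send_rows", "kwargs": {"deltas": [[[0,1,12,0],[0,0,10,0],[0,0,6,0],[0,0,3,0],[0,0,1.5,0]]]}}

```text
time_s: 28.67
tool_pos: [0.4529, -0.2372, 0.0121]
tcp_rot: [[-0.998, -0.061, -0.001], [-0.061, 0.998, 0.0], [0.001, 0.0, -1.0]]
contact_force: [-0.0, 0.7, -0.6]
gripper_width: 0.246
grasp_force: 26.1
```

>>> {"fn": "send_rows", "kwargs": {"deltas": [[[0,0,0.8,0],[0,0,0,0],[0,0,0,0],[0,0,0,0],[0,0,0,0]]]}}

```text
time_s: 29.08
tool_pos: [0.4533, -0.2375, 0.012]
tcp_rot: [[-0.998, -0.06, 0.0], [-0.06, 0.998, -0.0], [-0.0, -0.0, -1.0]]
contact_force: [0.4, -0.5, 0.2]
gripper_width: 0.245
grasp_force: 26.1
```

>>> {"fn": "send_rows", "kwargs": {"deltas": [[[0,0,0,0],[0,0,0,0],[0,0,0,0],[0,0,0,0],[0,0,0,0]]], "hand": 0}}

```text
time_s: 29.5
tool_pos: [0.4532, -0.2374, 0.0118]
tcp_rot: [[-0.998, -0.061, -0.0], [-0.061, 0.998, -0.0], [0.0, -0.0, -1.0]]
contact_force: [-0.0, 0.5, 1.1]
gripper_width: 0.501
grasp_force: 0.0
```

>>> {"fn": "send_rows", "kwargs": {"deltas": [[[0,0,-8,0],[0,0,-25,0],[0,0,-35,0],[0,0,-35,0],[0,0,-35,0]]]}}

```text
time_s: 29.92
tool_pos: [0.4527, -0.237, 0.1518]
tcp_rot: [[-0.998, -0.061, -0.0], [-0.061, 0.998, 0.001], [0.0, 0.001, -1.0]]
contact_force: [1.1, -0.9, -0.8]
gripper_width: 0.499
grasp_force: 0.0
```

```bash
python3 - <<'E'
from h import *
K=cam("side")
b=cv2.imread("pics/side0.png"); a=cv2.imread("pics/top0.png")
def m(img,box):
    u0,v0,u1,v1=box; h=cv2.cvtColor(img,cv2.COLOR_BGR2HSV).astype(int); k=~((h[...,0]>55)&(h[...,0]<105)&(h[...,1]>70))
    z=np.zeros(k.shape,bool); z[v0:v1,u0:u1]=1; return k&z
s=m(b,(246,244,268,282))
for v in range(245,281,2):
    u=np.nonzero(s[v])[0]
    if len(u): print(v,u.min(),u.max(),end=" | ")
print()
t=m(a,(234,228,252,248))
for v in range(229,248): 
    u=np.nonzero(t[v])[0]
    if len(u): print(v,u.min(),u.max(),end=" | ")
print()
for p in ((.492,.394),(.49,.39),(.488,.392)): print(p,[proj("side",(*p,z)).round(1) for z in(0,.03,.081)],[proj("top",(*p,z)).round(1) for z in(0,.03,.081)])
E
```

```text
245 246 267 | 247 246 267 | 249 246 267 | 251 246 267 | 253 246 262 | 255 246 262 | 257 246 267 | 259 246 267 | 261 250 267 | 263 250 264 | 265 250 264 | 267 250 265 | 269 250 265 | 271 250 265 | 273 250 265 | 275 250 265 | 277 251 264 | 279 254 262 | 
229 246 248 | 231 240 241 | 232 238 243 | 233 237 245 | 234 237 246 | 235 237 247 | 236 236 247 | 237 236 248 | 238 237 248 | 239 237 249 | 240 238 249 | 241 238 249 | 242 239 248 | 243 240 248 | 244 241 248 | 245 242 247 | 
(0.492, 0.394) [array([255.8, 277. ]), array([255.5, 266.3]), array([254.8, 247.5])] [array([244.6, 238.7]), array([243.3, 237.3]), array([241. , 234.7])]
(0.49, 0.39) [array([257.4, 276.5]), array([257. , 265.8]), array([256.4, 247. ])] [array([245.7, 239.3]), array([244.5, 237.9]), array([242.2, 235.3])]
(0.488, 0.392) [array([257.6, 277.1]), array([257.3, 266.3]), array([256.6, 247.5])] [array([245.1, 239.9]), array([243.9, 238.4]), array([241.6, 235.9])]
```

>>> {"fn": "send_rows", "kwargs": {"deltas": [[[-3,15,0,0],[-3,25,0,0],[-3,25,0,0],[-3,25,0,0],[-3,25,0,0]]], "hand": 0.8}}

```text
time_s: 30.33
tool_pos: [0.461, -0.1206, 0.1505]
tcp_rot: [[-0.998, -0.06, 0.001], [-0.06, 0.998, -0.0], [-0.001, -0.0, -1.0]]
contact_force: [1.0, -0.1, 0.3]
gripper_width: 0.904
grasp_force: 0.0
```

>>> {"fn": "send_rows", "kwargs": {"deltas": [[[-3,25,0,0],[-3,25,0,0],[-3,25,0,0],[-3,25,0,0],[-3,25,0,0]]]}}

```text
time_s: 30.75
tool_pos: [0.4684, 0.0052, 0.1505]
tcp_rot: [[-0.998, -0.061, 0.0], [-0.061, 0.998, -0.0], [-0.0, -0.0, -1.0]]
contact_force: [0.1, 0.1, 0.2]
gripper_width: 0.899
grasp_force: 0.0
```

>>> {"fn": "send_rows", "kwargs": {"deltas": [[[-3,25,0,0],[-3,25,0,0],[-3,25,0,0],[-3,25,0,0],[-3,25,0,0]]]}}

```text
time_s: 31.17
tool_pos: [0.4757, 0.1309, 0.1504]
tcp_rot: [[-0.998, -0.061, 0.0], [-0.061, 0.998, -0.0], [-0.0, -0.0, -1.0]]
contact_force: [0.5, -0.6, -0.1]
gripper_width: 0.901
grasp_force: 0.0
```

>>> {"fn": "send_rows", "kwargs": {"deltas": [[[-3,25,0,0],[-3,25,0,0],[-3,25,0,0],[-3,25,0,0],[-3,25,0,0]]]}}

```text
time_s: 31.58
tool_pos: [0.4832, 0.2565, 0.1504]
tcp_rot: [[-0.998, -0.061, 0.0], [-0.061, 0.998, -0.0], [-0.0, -0.0, -1.0]]
contact_force: [0.8, 0.5, 0.0]
gripper_width: 0.901
grasp_force: 0.0
```

>>> {"fn": "send_rows", "kwargs": {"deltas": [[[-3,25,0,0],[-3,25,0,0],[-3,25,0,0],[-3,25,0,0],[-3,25,0,0]]]}}

```text
time_s: 32.0
tool_pos: [0.4905, 0.3821, 0.1504]
tcp_rot: [[-0.998, -0.061, 0.0], [-0.061, 0.998, -0.0], [-0.0, -0.0, -1.0]]
contact_force: [-0.2, 0.0, 0.8]
gripper_width: 0.903
grasp_force: 0.0
```

>>> {"fn": "send_rows", "kwargs": {"deltas": [[[0,0,0,0],[0,0,0,0],[0,0,0,0],[0,0,0,0],[0,0,0,0]]]}}

```text
time_s: 32.42
tool_pos: [0.4912, 0.3796, 0.15]
tcp_rot: [[-0.998, -0.059, 0.0], [-0.059, 0.998, -0.001], [-0.0, -0.001, -1.0]]
contact_force: [0.0, 0.5, -0.4]
gripper_width: 0.902
grasp_force: 0.0
```

```bash
python3 - <<'E'
from h import *
a=arm.read_camera("top");b=arm.read_camera("side")
x=cv2.resize(a[215:285,370:500],(650,350),interpolation=cv2.INTER_CUBIC)
y=cv2.resize(b[130:230,330:440],(275,250),interpolation=cv2.INTER_CUBIC)
y2=cv2.resize(b[200:300,210:360],(375,250),interpolation=cv2.INTER_CUBIC)
cv2.imwrite("pics/a8.png",np.vstack([x,np.hstack([y,y2])]))
s=arm.sense();print(s['tool_pos'],s['tcp_rot'].round(3))
E
```

```text
[0.4911538  0.38003969 0.15002399] [[-0.998 -0.059  0.   ]
 [-0.059  0.998 -0.   ]
 [-0.    -0.    -1.   ]]
```

View pics/a8.png

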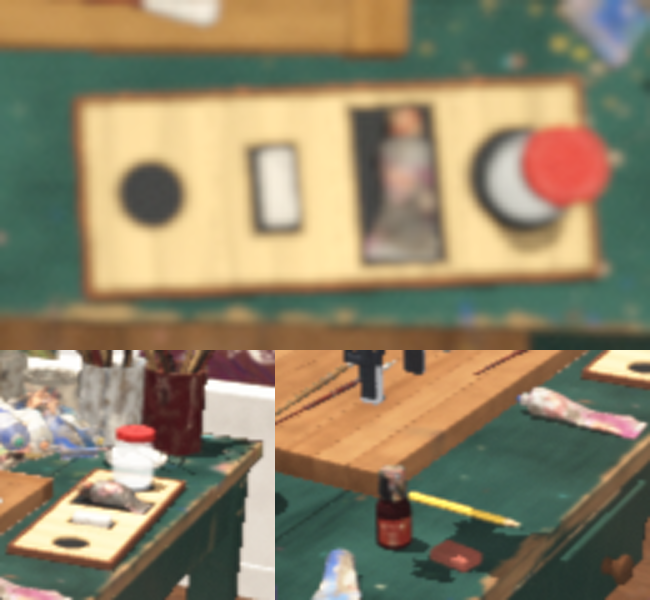

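>>> {"fn": "send_rows", "kwargs": {"deltas": [[[1.5,6,0,0],[0,5,10,0],[0,0,20,0],[0,0,20,0],[0,0,10,0]]]}}

```text
time_s: 32.93
tool_pos: [0.4874, 0.3917, 0.087]
tcp_rot: [[-0.998, -0.061, -0.003], [-0.061, 0.998, -0.002], [0.003, -0.002, -1.0]]
contact_force: [-0.3, -0.3, 0.0]
gripper_width: 0.902
grasp_force: 0.0
```

>>> {"fn": "send_rows", "kwargs": {"deltas": [[[0,0,15,0],[0,0,20,0],[0,0,20,0],[0,0,10,0],[0,0,5,0]]]}}

```text
time_s: 33.35
tool_pos: [0.4877, 0.3916, 0.0179]
tcp_rot: [[-0.998, -0.061, -0.002], [-0.061, 0.998, -0.002], [0.002, -0.002, -1.0]]
contact_force: [-0.1, 0.1, -0.1]
gripper_width: 0.898
grasp_force: 0.0
```

>>> {"fn": "send_rows", "kwargs": {"deltas": [[[0,0,0,0],[0,0,0,0],[0,0,0,0],[0,0,0,0],[0,0,0,0]]]}}

```text
time_s: 33.77
tool_pos: [0.4891, 0.3923, 0.0207]
tcp_rot: [[-0.998, -0.06, 0.001], [-0.06, 0.998, 0.001], [-0.001, 0.001, -1.0]]
contact_force: [-0.6, -0.2, -0.1]
gripper_width: 0.9
grasp_force: 0.0
```

>>> {"fn": "send_rows", "kwargs": {"deltas": [[[0,0,0,0],[0,0,0,0],[0,0,0,0],[0,0,0,0],[0,0,0,0]]], "hand": 0}}

```text
time_s: 34.18
tool_pos: [0.4886, 0.3919, 0.0198]
tcp_rot: [[-0.998, -0.061, 0.0], [-0.061, 0.998, 0.0], [-0.0, 0.0, -1.0]]
contact_force: [0.1, -0.6, -0.3]
gripper_width: 0.498
grasp_force: 0.0
```

```bash
python3 - <<'E'
from h import *
b=arm.read_camera("side");a=arm.read_camera("top")
x=cv2.resize(b[200:300,200:300],(400,400),interpolation=cv2.INTER_CUBIC);y=cv2.resize(a[195:275,215:295],(400,400),interpolation=cv2.INTER_CUBIC)
cv2.imwrite("pics/a9.png",np.hstack([x,y]))
E
```

```text
(no output)
```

View pics/a9.png

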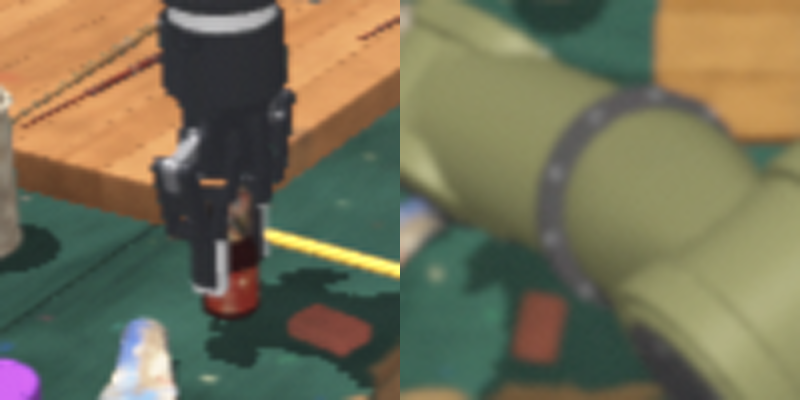

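>>> {"fn": "send_rows", "kwargs": {"deltas": [[[0,0,0,0],[0,0,0,0],[0,0,0,0],[0,0,0,0],[0,0,0,0]]], "hand": -1, "squeeze": 30}}

```text
time_s: 34.7
tool_pos: [0.4887, 0.3921, 0.02]
tcp_rot: [[-0.998, -0.061, 0.0], [-0.061, 0.998, 0.0], [-0.0, 0.0, -1.0]]
contact_force: [-0.4, 0.2, 2.8]
gripper_width: 0.387
grasp_force: 29.8
```

>>> {"fn": "send_rows", "kwargs": {"deltas": [[[0,0,0,0],[0,0,0,0],[0,0,-5,0],[0,0,-12,0],[0,0,-18,0]]]}}

```text
time_s: 35.12
tool_pos: [0.4877, 0.3909, 0.0541]
tcp_rot: [[-0.998, -0.061, -0.003], [-0.061, 0.998, -0.002], [0.003, -0.002, -1.0]]
contact_force: [0.1, -0.1, -1.0]
gripper_width: 0.387
grasp_force: 29.9
```

>>> {"fn": "send_rows", "kwargs": {"deltas": [[[0,0,-20,0],[0,0,-15,0],[0,0,-5,0],[1,-6,0,0],[2,-14,0,0]]]}}

```text
time_s: 35.53
tool_pos: [0.4862, 0.3731, 0.0948]
tcp_rot: [[-0.998, -0.063, 0.0], [-0.063, 0.998, 0.002], [-0.0, 0.002, -1.0]]
contact_force: [0.8, 0.3, -1.1]
gripper_width: 0.389
grasp_force: 30.0
```

>>> {"fn": "send_rows", "kwargs": {"deltas": [[[3,-22,0,0],[3.5,-24,0,0],[3.5,-24,0,0],[3.5,-24,0,0],[3.5,-24,0,0]]]}}

```text
time_s: 35.95
tool_pos: [0.476, 0.2508, 0.0938]
tcp_rot: [[-0.998, -0.06, -0.002], [-0.06, 0.998, -0.001], [0.002, -0.001, -1.0]]
contact_force: [-0.3, -0.0, -0.9]
gripper_width: 0.392
grasp_force: 30.0
```

>>> {"fn": "send_rows", "kwargs": {"deltas": [[[3.5,-24,0,0],[3.5,-24,0,0],[3.5,-24,0,0],[3.5,-24,0,0],[3.5,-24,0,0]]]}}

```text
time_s: 36.37
tool_pos: [0.4656, 0.1302, 0.094]
tcp_rot: [[-0.998, -0.06, -0.002], [-0.06, 0.998, -0.001], [0.002, -0.001, -1.0]]
contact_force: [0.0, -0.4, -1.0]
gripper_width: 0.388
grasp_force: 30.0
```

>>> {"fn": "send_rows", "kwargs": {"deltas": [[[3.5,-24,0,0],[3.5,-24,0,0],[3.5,-24,0,0],[3.5,-24,0,0],[3.5,-24,0,0]]]}}

```text
time_s: 36.78
tool_pos: [0.4553, 0.0096, 0.0941]
tcp_rot: [[-0.998, -0.06, -0.002], [-0.06, 0.998, -0.0], [0.002, -0.0, -1.0]]
contact_force: [0.8, -0.5, -0.5]
gripper_width: 0.39
grasp_force: 30.0
```

>>> {"fn": "send_rows", "kwargs": {"deltas": [[[3.5,-24,0,0],[3,-24,0,0],[2,-24,0,0],[1,-16,0,0],[0,-8,0,0]]]}}

```text
time_s: 37.2
tool_pos: [0.4514, -0.088, 0.094]
tcp_rot: [[-0.998, -0.057, -0.002], [-0.057, 0.998, -0.001], [0.002, -0.001, -1.0]]
contact_force: [1.0, -0.1, -1.2]
gripper_width: 0.388
grasp_force: 30.0
```

>>> {"fn": "send_rows", "kwargs": {"deltas": [[[0,0,0,0],[0,0,0,0],[0,0,0,0],[0,0,0,0],[0,0,0,0]]]}}

```text
time_s: 37.62
tool_pos: [0.453, -0.0839, 0.0948]
tcp_rot: [[-0.998, -0.063, -0.0], [-0.063, 0.998, 0.0], [0.0, 0.0, -1.0]]
contact_force: [0.7, -0.2, -1.0]
gripper_width: 0.395
grasp_force: 30.0
```

>>> {"fn": "send_rows", "kwargs": {"deltas": [[[1,-9,0,0],[2,-17,0,0],[2.4,-18,0,0],[2.4,-15,0,0],[1,-8,0,0]]]}}

```text
time_s: 38.03
tool_pos: [0.4478, -0.1548, 0.0947]
tcp_rot: [[-0.998, -0.059, -0.0], [-0.059, 0.998, -0.001], [0.0, -0.001, -1.0]]
contact_force: [0.3, 0.1, -0.7]
gripper_width: 0.391
grasp_force: 30.0
```

>>> {"fn": "send_rows", "kwargs": {"deltas": [[[0,0,5,0],[0,0,12,0],[0,0,15,0],[0,0,12,0],[0,0,6,0]]]}}

```text
time_s: 38.45
tool_pos: [0.4477, -0.1513, 0.0434]
tcp_rot: [[-0.998, -0.062, -0.001], [-0.062, 0.998, 0.001], [0.001, 0.001, -1.0]]
contact_force: [0.4, 0.6, -0.7]
gripper_width: 0.386
grasp_force: 30.0
```

>>> {"fn": "send_rows", "kwargs": {"deltas": [[[0,0,0,0],[0,0,0,0],[0,0,0,0],[0,0,0,0],[0,0,0,0]]]}}

```text
time_s: 38.87
tool_pos: [0.4486, -0.1526, 0.0454]
tcp_rot: [[-0.998, -0.061, 0.001], [-0.061, 0.998, -0.0], [-0.001, -0.0, -1.0]]
contact_force: [0.3, -0.2, -0.7]
gripper_width: 0.387
grasp_force: 30.0
```

>>> {"fn": "send_rows", "kwargs": {"deltas": [[[0,1,5,0],[0,0,6,0],[0,0,5,0],[0,0,2,0],[0,0,1,0]]]}}

```text
time_s: 39.28
tool_pos: [0.4478, -0.1514, 0.0257]
tcp_rot: [[-0.998, -0.061, -0.001], [-0.061, 0.998, -0.0], [0.001, -0.0, -1.0]]
contact_force: [-4.1, 0.9, 20.3]
gripper_width: 0.383
grasp_force: 31.8
```

>>> {"fn": "send_rows", "kwargs": {"deltas": [[[0,0,0.5,0],[0,0,0.3,0],[0,0,0,0],[0,0,0,0],[0,0,0,0]]]}}

```text
time_s: 39.7
tool_pos: [0.4479, -0.1515, 0.0257]
tcp_rot: [[-0.998, -0.061, -0.0], [-0.061, 0.998, -0.001], [0.0, -0.001, -1.0]]
contact_force: [-4.4, 0.8, 15.4]
gripper_width: 0.385
grasp_force: 31.5
```

>>> {"fn": "send_rows", "kwargs": {"deltas": [[[0,0,-0.5,0],[0,0,0,0],[0,0,0,0],[0,0,0,0],[0,0,0,0]]]}}

```text
time_s: 40.12
tool_pos: [0.4478, -0.1514, 0.0258]
tcp_rot: [[-0.998, -0.061, -0.001], [-0.061, 0.998, -0.0], [0.001, -0.0, -1.0]]
contact_force: [-2.1, 1.2, 10.0]
gripper_width: 0.388
grasp_force: 30.8
```

>>> {"fn": "send_rows", "kwargs": {"deltas": [[[0,0,0,0],[0,0,0,0],[0,0,0,0],[0,0,0,0],[0,0,0,0]]], "hand": 0.5}}

```text
time_s: 40.53
tool_pos: [0.4481, -0.1515, 0.0253]
tcp_rot: [[-0.998, -0.061, -0.0], [-0.061, 0.998, 0.0], [0.0, 0.0, -1.0]]
contact_force: [0.4, -0.3, -0.9]
gripper_width: 0.747
grasp_force: 0.0
```

>>> {"fn": "send_rows", "kwargs": {"deltas": [[[0,0,-8,0],[0,0,-25,0],[0,0,-35,0],[0,0,-35,0],[0,0,-35,0]]]}}

```text
time_s: 40.95
tool_pos: [0.4476, -0.151, 0.1654]
tcp_rot: [[-0.998, -0.061, -0.001], [-0.061, 0.998, 0.001], [0.001, 0.001, -1.0]]
contact_force: [0.7, -0.7, -0.3]
gripper_width: 0.754
grasp_force: 0.0
```

>>> {"fn": "send_rows", "kwargs": {"deltas": [[[0,30,-10,0],[0,30,0,0],[0,30,0,0],[0,30,0,0],[0,30,0,0]]]}}

```text
time_s: 41.37
tool_pos: [0.4386, -0.0005, 0.1743]
tcp_rot: [[-0.998, -0.06, 0.001], [-0.06, 0.998, -0.0], [-0.001, -0.0, -1.0]]
contact_force: [-0.0, -0.4, 0.2]
gripper_width: 0.751
grasp_force: 0.0
```

>>> {"fn": "send_rows", "kwargs": {"deltas": [[[0,30,0,0],[0,30,0,0],[0,30,0,0],[0,30,0,0],[0,30,0,0]]]}}

```text
time_s: 41.78
tool_pos: [0.4295, 0.1493, 0.1741]
tcp_rot: [[-0.998, -0.061, 0.0], [-0.061, 0.998, -0.0], [-0.0, -0.0, -1.0]]
contact_force: [1.0, -0.4, -0.0]
gripper_width: 0.749
grasp_force: 0.0
```

>>> {"fn": "send_rows", "kwargs": {"deltas": [[[0,30,0,0],[0,30,0,0],[0,20,0,0],[0,0,0,0],[0,0,0,0]]]}}

```text
time_s: 42.2
tool_pos: [0.4246, 0.2289, 0.1739]
tcp_rot: [[-0.998, -0.063, -0.0], [-0.063, 0.998, 0.0], [0.0, 0.0, -1.0]]
contact_force: [1.1, -1.4, -0.8]
gripper_width: 0.753
grasp_force: 0.0
```

```bash
python3 - <<'E'
from h import *
a=arm.read_camera("top");b=arm.read_camera("side")
x=cv2.resize(a[215:285,370:500],(650,350),interpolation=cv2.INTER_CUBIC)
y=cv2.resize(b[145:205,345:425],(333,250),interpolation=cv2.INTER_CUBIC)
y2=cv2.resize(b[200:300,210:337],(317,250),interpolation=cv2.INTER_CUBIC)
cv2.imwrite("pics/a10.png",np.vstack([x,np.hstack([y,y2])]))
E
```

```text
(no output)
```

View pics/a10.png

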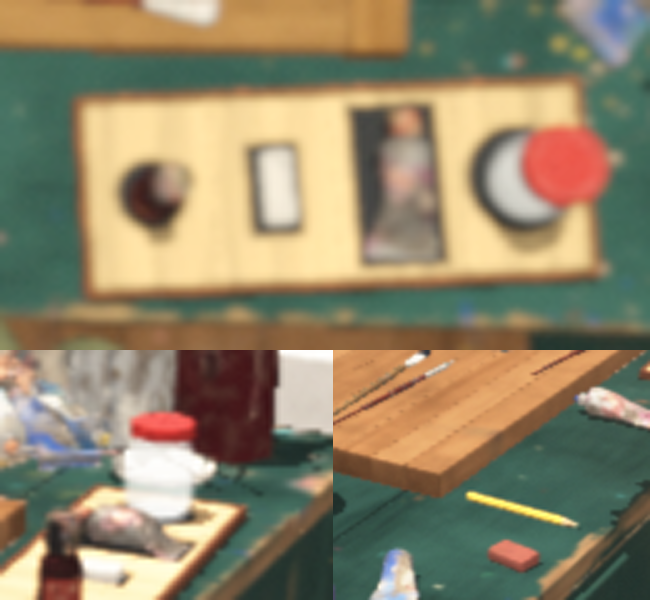

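```bash
python3 - <<'E'
from h import *
g=cv2.cvtColor(arm.read_camera("top"),cv2.COLOR_BGR2GRAY)
print(g[262:272,438:464])
T=np.array([.4584,-.3237]);c,s=np.cos(.061),np.sin(.061)
for x in(-.058,-.051,.058):
  for y in(-.032,.032): print(x,y,proj("top",[T[0]+c*x-s*y,T[1]+s*x+c*y,.011 if abs(x)>.055 else .007]).round(1))
E
```

```text
[[230 231 220 186 134 115 131 140 137 130 128 130 133 133 134 133 133 136
  130 118 129 175 207 219 223 226]
 [231 232 224 192 145 136 153 158 155 149 145 143 141 138 137 135 136 140
  142 128 128 170 205 218 222 225]
 [233 233 225 196 153 151 169 174 172 169 163 156 150 146 140 139 140 143
  143 126 124 166 202 218 222 225]
 [233 232 225 197 155 154 170 177 177 174 171 165 159 154 149 148 148 149
  143 125 121 163 200 217 222 225]
 [231 231 225 196 151 135 145 152 153 153 154 155 153 150 148 147 145 144
  139 127 125 161 199 217 222 226]
 [231 231 226 199 157 130 131 137 142 143 147 148 150 155 158 156 152 149
  149 153 158 176 201 215 221 223]
 [230 230 227 211 187 173 171 176 179 181 181 180 183 189 193 190 184 179
  180 186 189 193 202 208 209 210]
 [223 222 221 213 205 200 198 198 200 200 198 196 196 201 202 199 192 187
  185 188 189 186 185 185 183 180]
 [198 195 192 188 186 183 179 177 177 177 174 170 168 170 171 168 162 158
  157 159 158 154 149 146 141 138]
 [153 148 145 142 141 139 135 132 131 132 130 127 124 126 126 126 122 121
  119 119 118 114 110 107 103 100]]
-0.058 -0.032 [460.  267.4]
-0.058 0.032 [441.6 268.2]
-0.051 -0.032 [459.5 265.5]
-0.051 0.032 [441.1 266.3]
0.058 -0.032 [456.9 234.6]
0.058 0.032 [438.7 235.3]
```

```bash
python3 -c "
from workcell import arm
print(arm.sign_off())"
```

```text
the job is handed in; nothing more can be done
None
```

The job is handed in at about 42 s of the 128 s allowed: the short tube, jar, eraser and ink bottle are each in their own recess (jar and bottle upright), and I left the long tube and broad eraser where they lay.

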